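Stroke test of a touch strip

TASK

Stroke-test the blue touch strip on the grey sensor unit: set your fingertips lightly on its green end mark, then draw them along the wavy white line, over the three white marks, to the red end mark in one stroke without lifting off, pressing so that the sprung strip stays sunk part of the way but never reaches its stop. Finish with the fingertips still resting lightly on the red mark, holding the strip partly down: the program ends while you hold it there. Do not pick up or shift the unit or the things lying round it.

Things in the scene. Friction and masses are not known exactly. Their poses are not given: they have to be found in the camera images.
- touch_sensor: loose grey sensor unit, 250 (x) x 140 (y) x 26 mm, about 1.3 kg, any yaw; origin at the centre of its underside, z up. On it a wavy blue strip, 40 mm wide, its flat top 40 mm above the bench at rest, 14 mm proud of the housing; its middle (white line) is y = 35 mm x sin(pi x / 90 mm), x from -90 (green disc) to 90 mm (red disc). Shut fingertips rest on it, wide open ones straddle it
- strip (a joint): how far the blue strip is pressed down, m: 0 at rest, up to a hard stop at 0.010. It moves straight down as one piece wherever it is pressed, and springs back: it starts to move at about 0.5 N, and takes 0.5 N more per mm (about 3 N at 5 mm, 5.5 N at the stop)
- green (a point): centre of the green end disc (24 mm wide), where the stroke starts, on the strip's top face; at x = -90, y = 0 mm in the unit's frame; moves down with the strip
- mark_1 (a point): centre of the first white disc (16 mm wide) after green, on the strip's top; at x = -45, y = -35 mm in the unit's frame
- mark_2 (a point): centre of the second (middle) white disc, on the strip's top; at x = 0, y = 0 in the unit's frame
- mark_3 (a point): centre of the third white disc, on the strip's top; at x = 45, y = 35 mm in the unit's frame
- red (a point): centre of the red end disc (24 mm wide), where the stroke ends, on the strip's top; at x = 90, y = 0 mm in the unit's frame
- hex_key_set: bystander: red folding hex key set, 30 x 92 x 20 mm, lying loose beside the unit; origin at the centre of its underside
- adapter_3: bystander: silver threaded pipe adapter standing on its hex, 27 x 31 x 29 mm high, loose beside the unit; origin at the centre of its underside
- ptfe_tape: bystander: white tape on a blue spool, 52 mm across, 14 mm high, lying loose beside the unit; origin at the centre of its underside

How it is judged:
By the outcome, as a careful person would: the job done as asked, in the order asked, and still so for the second after the job is handed in, while the arm keeps its last pose, push and grip.
It also fails if it takes over 42 s, if anything falls off the work surface, if the arm or the gripper's body presses on something with over 40 N, if the wrist force passes 120 N, or if a joint passes its speed limit or range.

ROBOT

A 6-joint arm with a two-finger parallel gripper is mounted at the origin on a cart in front of the work surface, level with it; the furniture and walls round the work are solid. World frame = base frame: x ahead of the robot, y to its left, z up, the work surface at z = 0. Lengths are in m, angles in rad, forces in N, time in s.
With the tool pointing down it reaches from about 0.25 to 0.725 m from the base axis. Payload 4 kg.
Tool frame: the origin (TCP) lies between the finger pads; the fingertips stand 8 mm ahead of it and the grasp point (between the pads) lies 11 mm behind it (bot.tip_reach is the distance from the TCP to the fingertips, in m); z points along the fingers, y is the line along which they close (so a half turn about z gives the same grasp; the last joint's range is limited). The gripper opens to 85 mm and grips with 20 to 120 N. Pads are 22 mm wide; open, the fingers measure 114 mm over their backs; the gripper's body (76 mm by 85 mm) begins 54 mm behind the grasp point. The pads swing forward as they close: fully open they stand 13 mm farther back than shut.
Start: joints at [-1.332, 0.241, 0.005, 1.335, 0, 1.571], TCP at [0.118, -0.486, 0.239] pointing down, gripper open.
Joint ranges: [-2.72, 2.72], [-1.05, 1.87], [-1.09, 1.28], [-1.99, 2.15], [-1.42, 1.44], [-3.14, 3.14]. Speed limits (rad/s): [2.79, 2.79, 3.14, 3.14, 3.14, 3.14].

INTERFACE

Orientations are given as a unit quaternion [x, y, z, w].
In Python, from workcell import bot gives the robot as it stands.
- The arm moves only by the tool move_arm, never from a script. Its argument "deltas" is a list of rows, each a list of 7 numbers: the opening, from 0 (shut) to 1 (fully open), then the shift along the tool's x, y, z in mm, then the turn, a rotation vector about the tool's x, y, z in degrees. In form: [[gripper, tx, ty, tz, ax, ay, az], ...]. A call has 1 to 10 rows; each row shifts and turns the commanded pose from where the row before left it, along the tool's axes as they then stand; what a row does not reach is not made up. A row lasts 1/12 s, in which the tool goes at most 41.7 mm and 7.16 degrees, less where a joint would pass 70% of its speed; a pose out of reach is approached as far as the arm can. A call is refused whole if a number of a shift passes 41.7 or a number of a turn 7.16, either way. A call with a gripper value outside its range is refused whole. The fingers move at their own pace and stop on an object; the grip force is fixed at half the most. Time passes only in rows, so rows that do not move let the fingers close. It gives the time, the measured TCP pose, the force, the opening and the grip force at its end, in the units of the state.
- bot.get_obs(): the state, without advancing time (a new reading comes with each control period).
- bot.camera(name): name is "side" or "top" or "wrist"; returns the picture (480x640x3 uint8, blue, green, red); there is no depth.
- bot.calibration(name): a dict with "K" (3x3 intrinsics, pixels), "dist_coeffs" ([k1, k2, p1, p2, k3] as OpenCV has them; the pictures are not rectified), "position" and "orientation" of the camera in the world. Camera axes: x right, y down, z forward; pixel columns grow to the right and rows downward; lengths in m; the calibration is good to about 2 mm. A picture is of the moment at which its call begins: read the wrist's pose just before it. calibration takes no time and is no camera call; for the wrist camera it gives the pose at the moment of the call.
- bot.job_done(): hands the job in; it is judged then, once.
Trained networks look in the newest picture that a camera, given by its name, has taken for a name from the list of things; names that differ only in an ending like _2 or _b are one class to them, and where a whole thing is asked for, a point or a joint stands for the part that bears it (a point fixed in the world has none). Each returns a list of dicts, best first, with "conf" (0 to 1); they miss things now and then, are a little off and sometimes report something else, mostly with a low value. They report only what shows in the picture. A call takes as long as a camera call.
- bot.outline_of(query, camera): "pixels" (480x640 bool, what is visible of it) and "rect" ([left, top, width, height] in pixels, round what is visible of it).
The state is a dict: "clock": time; "joint_pos": joint angles; "joint_vel": joint speeds; "tau": joint torques, N m; "eef_pos": TCP position; "tool_rot": TCP orientation; "ft_force": force on the tool from outside, world axes, zero at the start; "ft_torque": the same for the moment, N m; "grip_width": finger opening in m; "grasp_force": force on a finger pad.
Only numpy, scipy, OpenCV 4.12 (cv2) and the standard library are available. Lean on these libraries where they do the work, as an engineer would, in place of code of your own. Each camera call takes 0.05 s, during which the arm holds its last target. There are 200 camera calls.

## Working session

There is one attempt and no reset: what is moved stays moved. The work goes in short steps, Python scripts to look and compute and a tool call to move; the robot and the scene stay as the last step left them, time stands still between calls to the robot, and variables do not carry over. Pictures are saved under pics/ and viewed, at most 10 in all, crops included, and the job is handed in when it is done.

Besides the shell and the picture viewer there is one more tool, called after ">>>" by a JSON object that holds its "api" and its "payload". move_arm: Moves the arm, as the interface text tells. Its arguments: {"type":"object","properties":{"deltas":{"type":"array","items":{"type":"array","items":{"type":"number"}}}},"required":["deltas"]}

```bash
mkdir -p pics
python3 - <<'E'
from workcell import bot
import cv2,numpy as np
o=bot.get_obs();print({k:np.round(v,4).tolist() for k,v in o.items()})
for c in("top","side"):
    im=bot.camera(c);cv2.imwrite(f"pics/{c}0.png",im)
    k=bot.calibration(c);print(c,k)
    for q in("touch_sensor","green","red","mark_1","strip"):
        for d in bot.outline_of(q,c)[:3]:
            p=np.argwhere(d["pixels"]);print(q,round(d["conf"],2),d["rect"],p.mean(0)[::-1].round(1))
print(bot.tip_reach)
E
```

```text
{'clock': 0.0, 'joint_pos': [-1.332, 0.2414, 0.0037, 1.3352, -0.0, 1.5708], 'joint_vel': [0.0008, 0.0002, -0.0002, 0.0004, -0.0004, -0.0008], 'tau': [0.0016, -37.2319, 25.2407, 0.0168, -0.0001, -0.0], 'eef_pos': [0.1181, -0.4852, 0.2384], 'tool_rot': [0.9929, 0.1191, -0.0001, -0.001], 'ft_force': [0.3186, -0.1388, 0.2496], 'ft_torque': [0.0348, -0.0038, 0.0533], 'grasp_force': 0.0, 'grip_width': 0.0856}
top {'K': array([[503.84676527,   0.        , 309.689262  ],
       [  0.        , 503.84676527, 239.13773951],
       [  0.        ,   0.        ,   1.        ]]), 'dist_coeffs': array([-0.00518099,  0.        ,  0.        ,  0.        ,  0.        ]), 'position': array([0.48808576, 0.16357344, 0.89529892]), 'orientation': array([-0.7035524 ,  0.70904649, -0.04440252,  0.01719037])}
touch_sensor 0.65 [262.5, 206.9, 160.9, 112.9] [343.7 262.6]
touch_sensor 0.43 [280.6, 224.1, 130.4, 75.9] [345.3 262.1]
green 0.87 [286.9, 227.4, 122.9, 73.0] [345.3 261.9]
red 0.6 [280.3, 223.3, 128.4, 77.4] [345.2 262. ]
red 0.46 [351.9, 304.9, 56.7, 22.7] [378.3 318.5]
mark_1 0.68 [281.6, 219.6, 127.2, 80.9] [345.1 262.1]
strip 0.81 [284.0, 227.4, 122.9, 66.8] [345.6 261.7]
side {'K': array([[497.51687251,   0.        , 313.75396996],
       [  0.        , 497.51687251, 249.16467261],
       [  0.        ,   0.        ,   1.        ]]), 'dist_coeffs': array([-0.05369195,  0.        ,  0.        ,  0.        ,  0.        ]), 'position': array([ 0.30454139, -0.58984475,  0.44442279]), 'orientation': array([ 0.83380798, -0.13995562,  0.08298772, -0.52753172])}
touch_sensor 0.92 [246.2, 261.8, 151.3, 101.5] [318.2 311.2]
green 0.84 [270.2, 264.5, 95.1, 68.7] [317.5 298.2]
red 0.89 [268.2, 264.7, 97.6, 69.0] [317.3 298.1]
mark_1 0.67 [267.9, 266.4, 94.9, 71.3] [317.4 298.3]
strip 0.73 [268.7, 267.0, 92.8, 66.4] [317.  298.1]
0.008
```

View pics/top0.png

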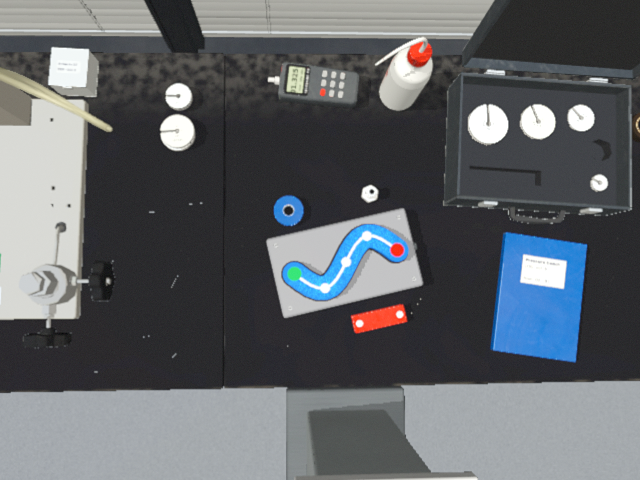

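The top view shows the unit centred near (346,262), with the green disc at (293,273), red at (397,250) and white marks at (325,288), (346,262) and (366,236). Next I'll fit the pose from the discs in both cameras.

```bash
cat > h.py <<'E'
from workcell import bot
import cv2,numpy as np
from scipy.spatial.transform import Rotation as R
from scipy.optimize import least_squares
P=np.array([[-90,0],[-45,-35],[0,0],[45,35],[90,0]])/1000
def unproj(k,px,z):
    n=cv2.undistortPoints(np.float64(px).reshape(-1,1,2),k["K"],k["dist_coeffs"])[:,0]
    d=R.from_quat(k["orientation"]).apply(np.c_[n,np.ones(len(n))]);c=np.array(k["position"])
    return (c+d*((z-c[2])/d[:,2])[:,None])[:,:2]
def cents(im,rect):
    l,t,w,h=[int(v) for v in rect];m=8
    s=slice(max(t-m,0),t+h+m),slice(max(l-m,0),l+w+m)
    b,g,r=[im[s][...,i].astype(float) for i in range(3)]
    out={}
    for n,w in(("green",np.clip(g-np.maximum(r,b)-40,0,100)),("red",np.clip(r-np.maximum(g,b)-60,0,100))):
        N,L,S,C=cv2.connectedComponentsWithStats((w>0).astype(np.uint8))
        if N<2: continue
        i=1+S[1:,4].argmax();ww=w*(L==i);y,x=np.indices(w.shape)
        out[n]=((x*ww).sum()/ww.sum()+s[1].start,(y*ww).sum()/ww.sum()+s[0].start,S[i,4])
    return out
def pose(gr,rd):
    c=(gr+rd)/2;d=rd-gr;return c,np.arctan2(d[1],d[0]),np.linalg.norm(d)
E
python3 - <<'E'
from h import *
for c in("top","side"):
    im=bot.camera(c);d=bot.outline_of("strip",c)[0];r=d["rect"]
    if c=="top": r=[r[0],r[1],r[2],r[3]-8]
    o=cents(im,r);k=bot.calibration(c);print(c,o)
    g,e=unproj(k,[o["green"][:2],o["red"][:2]],.04);cc,y,n=pose(g,e)
    print(g,e,"c",cc,np.degrees(y),n)
    m=d["pixels"];x,yv=np.argwhere(m)[:,1],np.argwhere(m)[:,0]
    print("mask cen",unproj(k,[[x.mean(),yv.mean()]],.04))
E
```

```text
top {'green': (np.float64(294.08051795173634), np.float64(273.357268981754), np.int32(135)), 'red': (np.float64(396.70301057770547), np.float64(249.51985353946299), np.int32(136))}
[0.50471298 0.15725291] [ 0.54394105 -0.01880433] c [0.52432701 0.06922429] -77.43886900549835 0.18037459181370183
mask cen [[0.52309181 0.07066244]]
side {'green': (np.float64(286.8524699599466), np.float64(269.3324432576769), np.int32(43)), 'red': (np.float64(266.80408830744074), np.float64(335.32931316434997), np.int32(298))}
[0.50331515 0.15469776] [ 0.42278749 -0.02571666] c [0.46305132 0.06449055] -114.05351246425184 0.1975704065953889
mask cen [[0.521882   0.04537182]]
```

View pics/side0.png

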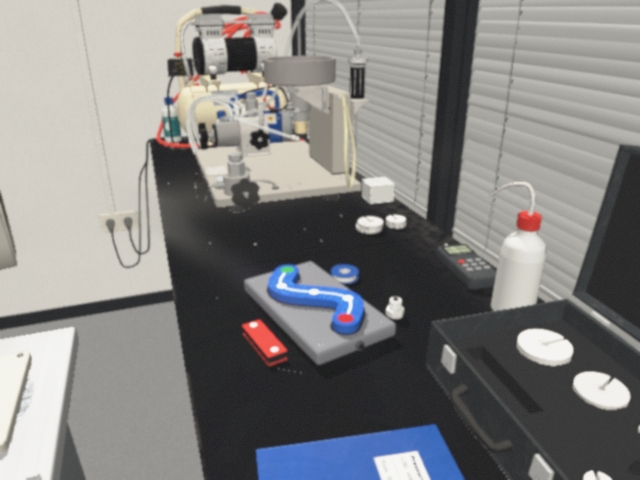

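Top view gives a centre of (0.524, 0.069), a yaw of -77.4° and a mark spacing of 180.4 mm, against 180 nominal. In the side view the "red" hit was the hex key; the real disc is at (346,319). I'll turn so that tool x = -unit x and tool y = unit y, close the fingers, and hover over the unit.

>>> {"api": "move_arm", "payload": {"deltas": [[0,0,0,0,0,0,-7],[0,0,0,0,0,0,-7],[0,0,0,0,0,0,-7],[0,0,0,0,0,0,-7],[0,0,0,0,0,0,-7],[0,0,0,0,0,0,-7],[0,0,0,0,0,0,-7],[0,0,0,0,0,0,-7],[0,0,0,0,0,0,-7],[0,0,0,0,0,0,-7]]}}

```text
clock: 1.63
eef_pos: [0.1182, -0.4858, 0.2393]
tool_rot: [0.743, 0.669, -0.0, 0.0]
ft_force: [-0.2, -0.3, 0.4]
grip_width: -0.0
grasp_force: 0.0
```

>>> {"api": "move_arm", "payload": {"deltas": [[0,0,0,0,0,0,-7],[0,0,0,0,0,0,-7],[0,0,0,0,0,0,-4.9],[0,25,28.5,0,0,0,0],[0,25,28.5,0,0,0,0],[0,25,28.5,0,0,0,0],[0,25,28.5,0,0,0,0],[0,25,28.5,0,0,0,0],[0,25,28.5,0,0,0,0],[0,25,28.5,0,0,0,0]]}}

```text
clock: 2.47
eef_pos: [0.2755, -0.2701, 0.2396]
tool_rot: [0.626, 0.78, 0.0, 0.0]
ft_force: [0.8, -0.7, 0.1]
grip_width: -0.0002
grasp_force: 0.0
```

>>> {"api": "move_arm", "payload": {"deltas": [[0,25,28.5,0,0,0,0],[0,25,28.5,0,0,0,0],[0,25,28.5,0,0,0,0],[0,25,28.5,0,0,0,0],[0,25,28.5,0,0,0,0],[0,25,28.5,0,0,0,0],[0,25,28.5,0,0,0,0],[0,25,28.5,0,0,0,0],[0,0,0,0,0,0,0],[0,0,0,0,0,0,0]]}}

```text
clock: 3.3
eef_pos: [0.4545, -0.0251, 0.239]
tool_rot: [0.624, 0.782, -0.0, -0.0]
ft_force: [-0.8, -0.4, 0.0]
grip_width: -0.0005
grasp_force: 0.0
```

```bash
cat >> h.py <<'E'
def state():
    o=bot.get_obs();T=R.from_quat(o["tool_rot"])
    print("t",o["clock"],"p",o["eef_pos"].round(4),"yaw",np.degrees(np.arctan2(*T.as_matrix()[[1,0],0])).round(2),"tilt",T.as_matrix()[:,2].round(4),"F",o["ft_force"].round(2),"q",o["joint_pos"].round(2),o["grip_width"])
    return o
E
python3 - <<'E'
from h import *
state();im=bot.camera("wrist");cv2.imwrite("pics/w1.png",im);k=bot.calibration("wrist");print(k)
d=bot.outline_of("strip","wrist")
if d:
    o=cents(im,d[0]["rect"]);print(o)
    g,e=unproj(k,[o["green"][:2],o["red"][:2]],.04);print(g,e,pose(g,e))
E
```

```text
t 3.3 p [ 0.4545 -0.0251  0.239 ] yaw 102.83 tilt [-6.e-04 -2.e-04 -1.e+00] F [-0.75 -0.44  0.01] q [-0.06  0.15 -0.11  1.31 -0.    1.29] -0.00047522079742067907
{'K': array([[401.61440993,   0.        , 318.08299505],
       [  0.        , 401.61440993, 235.64701729],
       [  0.        ,   0.        ,   1.        ]]), 'dist_coeffs': array([-0.07445404,  0.        ,  0.        ,  0.        ,  0.        ]), 'position': array([0.43739866, 0.049749  , 0.37423401]), 'orientation': array([0.98230372, 0.10948429, 0.01585637, 0.15113292])}
{'green': (np.float64(436.20911310008137), np.float64(1.950366151342555), np.int32(100)), 'red': (np.float64(419.4376249758111), np.float64(220.0388956976069), np.int32(540))}
[0.50645648 0.14803602] [ 0.54238246 -0.01991301] (array([0.52441947, 0.06406151]), np.float64(-1.3600622412341543), np.float64(0.17174851284898177))
```

View pics/w1.png

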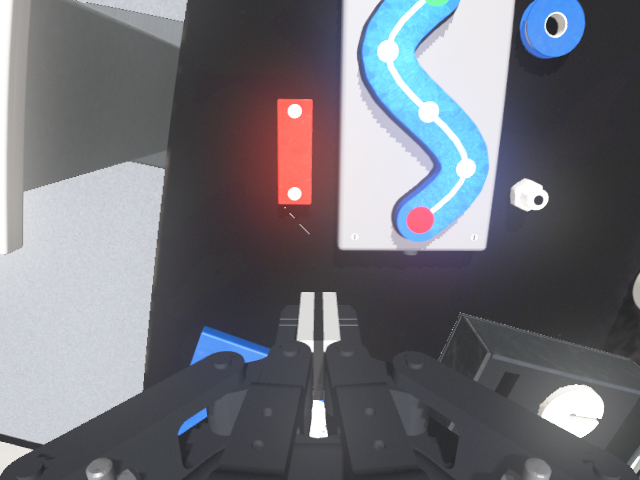

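The wrist view shows red at (419,220), agreeing with the top view within 2 mm, but green is cut off at the top edge. I'll move closer so all the marks are in view.

>>> {"api": "move_arm", "payload": {"deltas": [[0,25,30,0,0,0,0.2],[0,25,30,0,0,0,0],[0,10,28,0,0,0,0],[0,0,0,0,0,0,0],[0,0,0,0,0,0,0]]}}

```text
clock: 3.82
eef_pos: [0.5268, 0.05, 0.2387]
tool_rot: [0.627, 0.779, -0.001, -0.0]
ft_force: [0.7, -0.1, -0.1]
grip_width: 0.0001
grasp_force: 0.0
```

Run:
```python
from h import *
state();k=bot.calibration("wrist");im=bot.camera("wrist");cv2.imwrite("pics/w2.png",im)
d=bot.outline_of("strip","wrist")
r=d[0]["rect"]
o=cents(im,r);print(r,o)
g,e=unproj(k,[o["green"][:2],o["red"][:2]],.04);c,y,n=pose(g,e);print(g,e,c,np.degrees(y),n)
```

```text
t 3.8167 p [0.5268 0.05   0.2387] yaw 102.33 tilt [-1.3e-03 -5.0e-04 -1.0e+00] F [ 0.7  -0.12 -0.12] q [ 0.09  0.3   0.08  1.36 -0.    1.45] 9.660458505643419e-05
[254.1, 37.7, 131.7, 255.9] {'green': (np.float64(319.941820362873), np.float64(65.42105263157895), np.int32(710)), 'red': (np.float64(319.284323271665), np.float64(280.76179162609543), np.int32(474))}
[0.50457177 0.15914067] [ 0.54306201 -0.0184929 ] [0.52381689 0.07032389] -77.77396397313773 0.18175583732840428
```

View pics/w2.png

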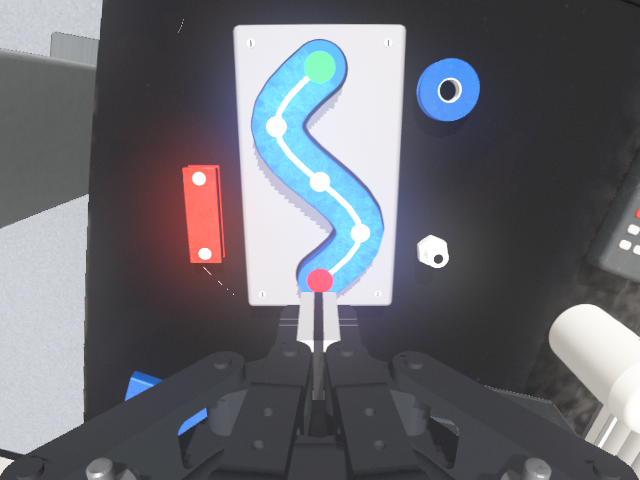

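The wrist view shows all the marks: green (320,65), red (319,281) partly hidden by the fingertips. It agrees with the top view within 2 mm. I'll take centre (0.524, 0.0695) and yaw -77.5°, then move above green and descend.

>>> {"api": "move_arm", "payload": {"deltas": [[0,36.6,0.4,0,0,0,-0.2],[0,36.6,0.4,0,0,0,0],[0,36.6,0.4,0,0,0,0],[0,0,0,36,0,0,0],[0,0,0,36,0,0,0],[0,0,0,36,0,0,0],[0,0,0,36,0,0,0],[0,0,0,24,0,0,0],[0,0,0,0,0,0,0],[0,0,0,0,0,0,0]]}}

```text
clock: 4.75
eef_pos: [0.5027, 0.1566, 0.071]
tool_rot: [0.626, 0.78, -0.001, -0.001]
ft_force: [0.1, -0.3, -0.1]
grip_width: 0.0
grasp_force: 0.0
```

```bash
cat >> h.py <<'E'
C=np.array([.524,.0695]);Y=np.radians(-77.5)
def unit(o):
    d=o["eef_pos"][:2]-C;c,s=np.cos(Y),np.sin(Y)
    return np.round([1e3*(c*d[0]+s*d[1]),1e3*(-s*d[0]+c*d[1])],1)
E
python3 - <<'E'
from h import *
o=state();print("unit mm",unit(o))
k=bot.calibration("wrist");im=bot.camera("wrist");cv2.imwrite("pics/w3.png",im)
q=cv2.projectPoints(np.r_[o["eef_pos"][:2],o["eef_pos"][2]-.008].reshape(1,3),*(lambda Ri:(Ri.as_rotvec(),-Ri.apply(k["position"])))(R.from_quat(k["orientation"]).inv()),k["K"],k["dist_coeffs"])[0];print("tip px",q)
E
```

```text
t 4.75 p [0.5027 0.1566 0.071 ] yaw 102.47 tilt [-0.0031 -0.0011 -1.    ] F [ 0.1  -0.3  -0.12] q [ 0.3   0.43 -0.19  0.95 -0.    1.66] 4.4930114673579645e-05
unit mm [-89.6  -2. ]
tip px [[[316.7148414  313.40275693]]]
```

View pics/w3.png

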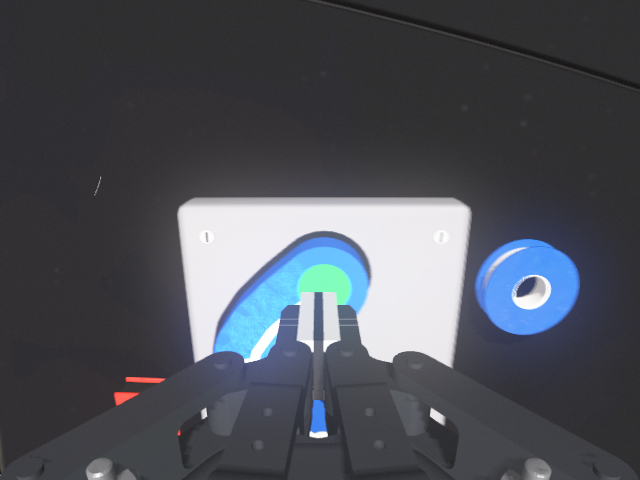

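The fingertips are about 2 mm left of the green centre (325,287) and otherwise aligned. I'll correct that and descend gently.

>>> {"api": "move_arm", "payload": {"deltas": [[0,0,2.2,10,0,0,0],[0,0,0,8,0,0,0],[0,0,0,2,0,0,0],[0,0,0,2,0,0,0],[0,0,0,2,0,0,0],[0,0,0,1.5,0,0,0],[0,0,0,1.5,0,0,0],[0,0,0,0,0,0,0],[0,0,0,0,0,0,0],[0,0,0,0,0,0,0]]}}

```text
clock: 5.63
eef_pos: [0.5065, 0.1588, 0.0446]
tool_rot: [0.625, 0.78, 0.0, 0.0]
ft_force: [-0.1, -0.3, 1.4]
grip_width: 0.0001
grasp_force: 1.1
```

Run:
```python
from h import *
for _ in range(4):
    o=state();bot.camera("wrist")
print("unit mm",unit(o))
dx=[3]*4
import math
# waypoints along wave by equal arc, 40 rows
x=np.linspace(-90,90,5000);y=35*np.sin(np.pi*x/90);s=np.r_[0,np.cumsum(np.hypot(np.diff(x),np.diff(y)))]
S=np.linspace(0,s[-1],41);X=np.interp(S,s,x);Yv=np.interp(S,s,y);print(s[-1])
print([[0,round(-a,1),round(b,1)] for a,b in zip(np.diff(X),np.diff(Yv))])
```

```text
t 5.6333 p [0.5065 0.1588 0.0446] yaw 102.58 tilt [ 5.e-04  0.e+00 -1.e+00] F [-0.07 -0.29  1.38] q [ 0.3   0.47 -0.22  0.89 -0.    1.66] 7.93569293647088e-05
t 5.6833 p [0.5065 0.1589 0.0446] yaw 102.58 tilt [ 4.e-04  1.e-04 -1.e+00] F [-0.47 -0.12  2.46] q [ 0.3   0.47 -0.22  0.89  0.    1.66] 0.00016007237423162123
t 5.7333 p [0.5065 0.1589 0.0445] yaw 102.58 tilt [ 4.e-04  1.e-04 -1.e+00] F [ 0.08 -0.61  2.35] q [ 0.3   0.47 -0.22  0.89  0.    1.66] 0.0002091475506592547
t 5.7833 p [0.5065 0.1588 0.0445] yaw 102.58 tilt [ 4.e-04  1.e-04 -1.e+00] F [-0.57  0.43  2.83] q [ 0.3   0.47 -0.22  0.89 -0.    1.66] 0.0003106853098866799
unit mm [-91.    2.2]
235.0247675669869
[[0, np.float64(-3.7), np.float64(-4.5)], [0, np.float64(-3.8), np.float64(-4.5)], [0, np.float64(-3.8), np.float64(-4.4)], [0, np.float64(-4.0), np.float64(-4.3)], [0, np.float64(-4.1), np.float64(-4.2)], [0, np.float64(-4.4), np.float64(-3.9)], [0, np.float64(-4.7), np.float64(-3.5)], [0, np.float64(-5.1), np.float64(-2.9)], [0, np.float64(-5.5), np.float64(-2.0)], [0, np.float64(-5.8), np.float64(-0.7)], [0, np.fl
[... 500 characters left out ...]
t64(4.4)], [0, np.float64(-4.0), np.float64(4.3)], [0, np.float64(-4.1), np.float64(4.2)], [0, np.float64(-4.4), np.float64(3.9)], [0, np.float64(-4.7), np.float64(3.5)], [0, np.float64(-5.1), np.float64(2.9)], [0, np.float64(-5.5), np.float64(2.0)], [0, np.float64(-5.8), np.float64(0.7)], [0, np.float64(-5.8), np.float64(-0.7)], [0, np.float64(-5.5), np.float64(-2.0)], [0, np.float64(-5.1), np.float64(-2.9)], [0, np.float64(-4.7), np.float64(-3.5)], [0, np.float64(-4.4), np.float64(-3.9)], [0, np.float64(-4.1), np.float64(-4.2)], [0, np.float64(-4.0), np.float64(-4.3)], [0, np.float64(-3.8), np.float64(-4.4)], [0, np.float64(-3.8), np.float64(-4.5)], [0, np.float64(-3.7), np.float64(-4.5)]]
```

Force is about 2.4 N, so the strip is about 3.6 mm down, which matches the measured height. I'll stroke along the wave a quarter at a time, fixing the 1–2 mm offset first.

>>> {"api": "move_arm", "payload": {"deltas": [[0,-0.5,-1.0,0.4,0,0,0],[0,-0.5,-0.9,0.4,0,0,0],[0,-3.7,-4.5,0,0,0,0],[0,-3.8,-4.5,0,0,0,0],[0,-3.8,-4.4,0,0,0,0],[0,-4.0,-4.3,0,0,0,0],[0,-4.1,-4.2,0,0,0,0],[0,-4.4,-3.9,0,0,0,0],[0,-4.7,-3.5,0,0,0,0],[0,-5.1,-2.9,0,0,0,0]]}}

```text
clock: 6.67
eef_pos: [0.48, 0.1171, 0.0435]
tool_rot: [0.625, 0.78, -0.0, -0.0]
ft_force: [1.2, 1.9, 2.3]
grip_width: -0.0002
grasp_force: 1.4
```

Run:
```python
from h import *
o=state();u=unit(o);print(u,35*np.sin(np.pi*u[0]/90))
```

```text
t 6.6667 p [0.48   0.1171 0.0435] yaw 102.58 tilt [-5.e-04  2.e-04 -1.e+00] F [1.19 1.88 2.33] q [ 0.24  0.41 -0.32  0.85  0.    1.59] -0.00021393864535590467
[-56.  -32.7] -32.45143490983756
```

>>> {"api": "move_arm", "payload": {"deltas": [[0,-5.5,-2.0,0,0,0,0],[0,-5.8,-0.7,0,0,0,0],[0,-5.8,0.7,0,0,0,0],[0,-5.5,2.0,0,0,0,0],[0,-5.1,2.9,0,0,0,0],[0,-4.7,3.5,0,0,0,0],[0,-4.4,3.9,0,0,0,0],[0,-4.1,4.2,0,0,0,0],[0,-4.0,4.3,0,0,0,0],[0,-3.8,4.4,0,0,0,0]]}}

```text
clock: 7.5
eef_pos: [0.5142, 0.0747, 0.0434]
tool_rot: [0.625, 0.78, -0.0, -0.0]
ft_force: [-2.4, 0.9, 2.8]
grip_width: -0.0001
grasp_force: 1.4
```

Run:
```python
from h import *
o=state();u=unit(o);print(u,35*np.sin(np.pi*u[0]/90))
k=bot.calibration("wrist");im=bot.camera("wrist");cv2.imwrite("pics/w4.png",im)
c=cents(im,[100,100,440,200]);print(c)
if "green" in c: print(unproj(k,[c["green"][:2]],.036))
```

```text
t 7.5 p [0.5142 0.0747 0.0434] yaw 102.57 tilt [-4.e-04 -3.e-04 -1.e+00] F [-2.39  0.93  2.82] q [ 0.14  0.45 -0.25  0.88 -0.    1.5 ] -8.544722165872029e-05
[-7.2 -8.4] -8.704146050769918
{'green': (np.float64(346.65442559892966), np.float64(107.07719537859045), np.int32(2071)), 'red': (np.float64(116.08136615512605), np.float64(294.77612051163965), np.int32(753))}
[[0.50714015 0.1537193 ]]
```

View pics/w4.png

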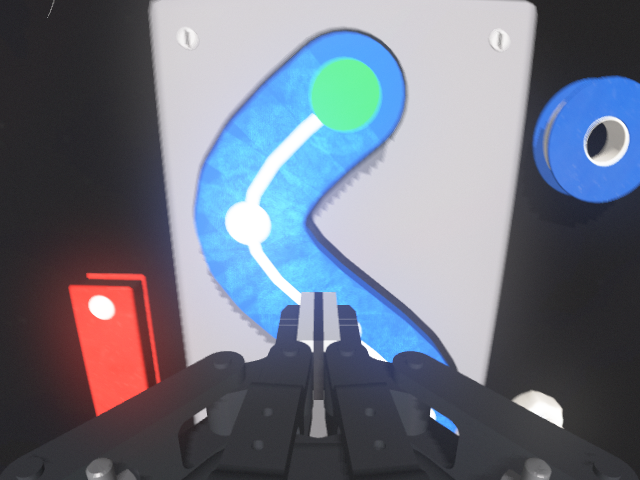

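The wrist view has green at (345,94) with the unit where it was, and the line passes under the fingertips at about (312,312). Continuing.

>>> {"api": "move_arm", "payload": {"deltas": [[0,-3.8,4.5,0,0,0,0],[0,-3.7,4.5,0,0,0,0],[0,-3.7,4.5,0,0,0,0],[0,-3.8,4.5,0,0,0,0],[0,-3.8,4.4,0,0,0,0],[0,-4.0,4.3,0,0,0,0],[0,-4.1,4.2,0,0,0,0],[0,-4.4,3.9,0,0,0,0],[0,-4.7,3.5,0,0,0,0],[0,-5.1,2.9,0,0,0,0]]}}

```text
clock: 8.38
eef_pos: [0.5637, 0.0438, 0.0435]
tool_rot: [0.625, 0.78, 0.0, 0.0]
ft_force: [-1.5, 2.4, 3.6]
grip_width: 0.0
grasp_force: 1.4
```

Run:
```python
from h import *
o=state();u=unit(o);print(u,35*np.sin(np.pi*u[0]/90))
k=bot.calibration("wrist");im=bot.camera("wrist");cv2.imwrite("pics/w5.png",im)
c=cents(im,[100,10,440,250]);print(c)
if "green" in c: print(unproj(k,[c["green"][:2]],.036))
```

```text
t 8.3833 p [0.5637 0.0438 0.0435] yaw 102.59 tilt [ 4.e-04  3.e-04 -1.e+00] F [-1.55  2.37  3.61] q [ 0.08  0.52 -0.12  0.93  0.    1.43] 2.1987750336283067e-05
[33.7 33.2] 32.31235759895433
{}
```

View pics/w5.png

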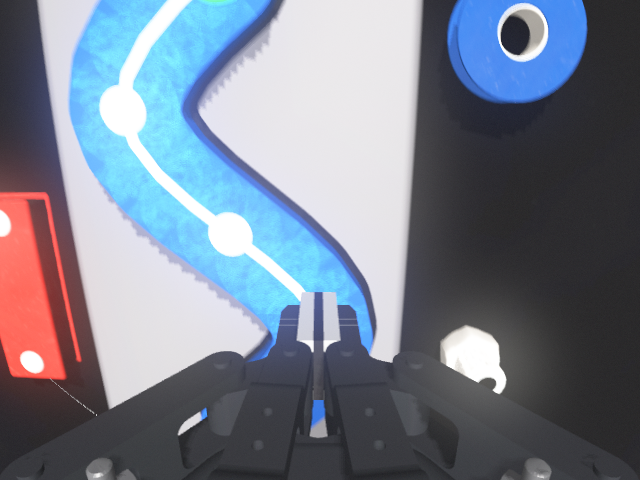

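On course: mark_1 is at (123,111), mark_2 at (230,235), and the line runs under the fingertips near (310,300). Now the last section to red.

>>> {"api": "move_arm", "payload": {"deltas": [[0,-5.5,1.8,0,0,0,0],[0,-5.8,0.5,0,0,0,0],[0,-5.8,-0.7,0,0,0,0],[0,-5.5,-2.0,0,0,0,0],[0,-5.1,-2.9,0,0,0,0],[0,-4.7,-3.5,0,0,0,0],[0,-4.4,-3.9,0,0,0,0],[0,-4.1,-4.2,0,0,0,0],[0,-4.0,-4.3,0,0,0,0],[0,-3.8,-4.4,0,0,0,0]]}}

```text
clock: 9.27
eef_pos: [0.5504, -0.0092, 0.0437]
tool_rot: [0.625, 0.78, 0.0, 0.0]
ft_force: [1.6, 1.9, 3.1]
grip_width: -0.0
grasp_force: 1.4
```

Run:
```python
from h import *
o=state();u=unit(o);print(u,35*np.sin(np.pi*u[0]/90))
k=bot.calibration("wrist");im=bot.camera("wrist");cv2.imwrite("pics/w6.png",im)
```

```text
t 9.2667 p [ 0.5504 -0.0092  0.0437] yaw 102.58 tilt [ 5.e-04 -0.e+00 -1.e+00] F [1.65 1.88 3.09] q [-0.02  0.5  -0.16  0.91 -0.    1.33] -1.9429342623950807e-05
[82.6  8.7] 8.940601527752685
```

View pics/w6.png

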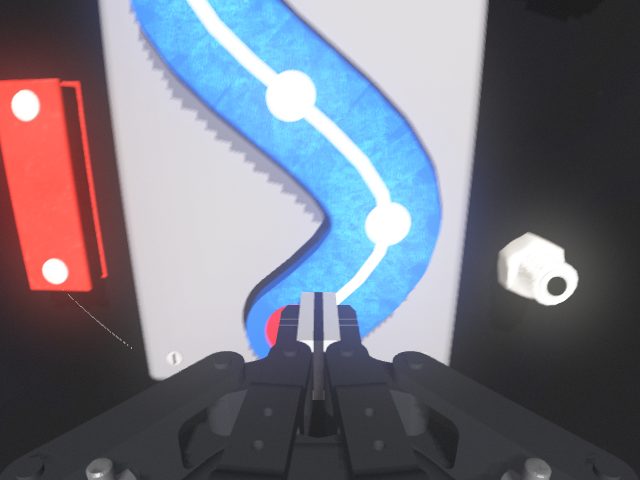

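The wrist view shows mark_2 at (291,96), mark_3 at (388,223) and red's left edge at about (264,328), beyond the tips. Two more short steps.

>>> {"api": "move_arm", "payload": {"deltas": [[0,-3.8,-4.5,0,0,0,0],[0,-3.8,-4.3,0,0,0,0],[0,0,0,0,0,0,0],[0,0,0,0,0,0,0],[0,0,0,0,0,0,0]]}}

```text
clock: 9.73
eef_pos: [0.5428, -0.019, 0.0432]
tool_rot: [0.626, 0.78, -0.001, -0.0]
ft_force: [-1.1, -2.3, 2.0]
grip_width: -0.0
grasp_force: 1.5
```

Run:
```python
from h import *
o=state();print(unit(o))
k=bot.calibration("wrist");im=bot.camera("wrist");cv2.imwrite("pics/w7.png",im)
hsv=cv2.cvtColor(im,cv2.COLOR_BGR2HSV);w=((hsv[...,1]<60)&(hsv[...,2]>200)).astype(np.uint8);w[290:]=0
w=cv2.morphologyEx(w,cv2.MORPH_OPEN,cv2.getStructuringElement(cv2.MORPH_ELLIPSE,(25,25)))
N,L,S,Ce=cv2.connectedComponentsWithStats(w)
for i in range(1,N):
    q=unproj(k,[Ce[i]],.036)[0];print(Ce[i].round(),S[i,4],unit({"eef_pos":q}))
```

```text
t 9.7333 p [ 0.5428 -0.019   0.0432] yaw 102.54 tilt [-0.0018 -0.002  -1.    ] F [-1.11 -2.25  2.01] q [-0.03  0.49 -0.18  0.9  -0.    1.32] -4.72408291841171e-05
[90.4 -0.8]
[216. 173.] 33127 [ 34.4 -36.9]
[455.  64.] 14711 [-2.6 45.4]
[320.  69.] 1978 [-0.4  0.4]
[45. 82.] 634 [  1.9 -95.3]
[416. 202.] 1536 [44.5 35.4]
[467. 257.] 2379 [66.1 56.4]
[559. 241.] 2072 [59.8 92.3]
```

View pics/w7.png

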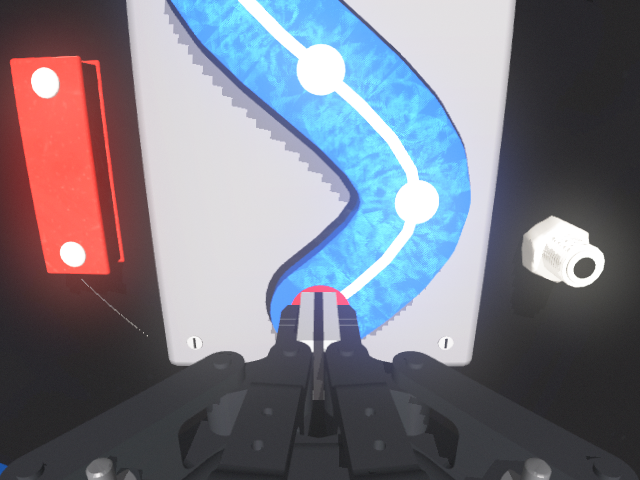

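The marks unproject to (-0.4, 0.4) and (44.5, 35.4), within 0.7 mm of nominal, so the unit has not shifted. The tips are on red at (90.4, -0.8) with about 2–3 N. I'll hand in.

Run:
```python
from h import *
print(bot.job_done())
```

```text
the job is handed in; nothing more can be done
None
```

I stroked the strip from green over the three marks to red without lifting and handed the job in with the fingertips holding it about 5 mm down on red; the arm's readings and the wrist pictures agree, but no verdict was reported.

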